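Shift the mincer drive into third gear

TASK

Put the mincer's bench drive into third gear: with the fingertips, push the ball-topped lever along its H-shaped gate to the cross slot, across to the right-hand leg, and then forward, away from the robot, fully home in the far right slot. Only push the lever, never take it between the fingers, leave it standing there, and leave everything else on the table and on the drive where it is.

Things in the scene. Friction and masses are not known exactly. Their poses are not given: they have to be found in the camera images.
- gear_unit: Bench drive unit, a fixed stainless box 260 (x) x 300 (y) x 90 mm high, with a grey motor (96 mm across, top 101 mm high) sticking out 75 mm from its far (+x) face and a 68 mm round hub out 30 mm from its right (-y) face. Origin: middle of the underside, on the table. Own x points forward (away from the robot, as far as its yaw of up to 0.35 rad allows), y to the left, z up.
- gate (a point): Centre of the H gate, on the top face of the 116 (x) x 100 (y) x 10 mm aluminium gate plate that lies in the middle of the unit's deck, 100 mm above the table. Same axes as the unit. The H: two legs running along x, 15 mm wide, their centre lines 18 mm left and right of here, each 64 mm long; one cross slot, 20 mm wide, along y through the centre joins them in the middle. Far left is the first slot, near left the second, far right the third, near right the fourth.
- knob (a point): Centre of the black ball knob, 36 mm in diameter, on an 11 mm steel stem: the top of the lever. It moves with the lever; its z points up along the stem. The lever pivots 80 mm below the gate point on its vertical and is 180 mm long from the pivot, so upright the knob stands 100 mm above the gate plate; in the left and right legs it is about 43 mm left or right of the gate centre, at the slot ends about 57 mm forward or back, and up to 14 mm lower.
- shift_across (a joint): Sideways tilt of the lever, rad: 0 upright, positive to the right (-y of the unit), about -0.24 in the left leg and +0.24 in the right leg (limits -0.26 and 0.26). It can change only in the cross slot. Starts in the left leg. Stays where it is left; friction only, no spring: some 3 N at the knob moves it.
- shift_fore (a joint): Forward tilt of the lever, rad: 0 in line with the cross slot, positive forward (+x of the unit), +0.32 at the far end of a slot, -0.32 at the near end. The stem can enter the cross slot within about +-0.05 of 0. Starts anywhere along the left leg. Stays where it is left; some 3 N at the knob moves it. Knob centre from the pivot, in the unit's axes: x = 180 sin(fore), y = -180 sin(across) cos(fore), z = 180 cos(across) cos(fore) mm.
- shaker: Bystander: small steel shaker, 44 mm in diameter, 75 mm high, standing on the deck of the drive near its far left corner. Origin under its centre.
- cutter_ring: Bystander: loose steel ring, 60 mm outside, 36 mm inside, 12 mm high, lying on the deck near its near right corner. Origin under its centre.
- pusher: Bystander: white plastic pusher with a mushroom grip, 48 mm in diameter, 152 mm high, standing on the table to the left. Origin under its centre.
- measure: Bystander: steel mug, 76 mm in diameter, 85 mm high, on the table to the left. Origin under its centre.
- spray: Bystander: white plastic bottle, 60 mm in diameter, 170 mm high, on the table to the left. Origin under its centre.
- bowl: Bystander: steel bowl, 150 mm in diameter, 60 mm high, on the table to the right. Origin under its centre.
- scraper: Bystander: spatula lying on the table to the right, nearer the robot. Origin at its middle, on the table.

How it is judged:
On the way, in this order (a step that is already met when the one before it is completed fails the run):
1. the lever passes the middle of the cross slot (value of joint shift_across between -0.1 and 0.1 rad and value of joint shift_fore between -0.1 and 0.1 rad).
2. the lever has reached the right leg in line with the cross slot (value of joint shift_across above 0.18 rad and value of joint shift_fore between -0.12 and 0.12 rad).
At the end, for the whole second after the job is handed in: The lever stands at rest in the far right slot (sideways tilt over 0.18 rad to the right), fully home: forward tilt over 0.27 rad, its end being 0.32 (about 9 mm at the knob); every bystander is within 25 mm of where it began (value of joint shift_across above 0.18 rad and value of joint shift_fore above 0.27 rad and velocity of joint shift_fore between -0.05 and 0.05 rad/s and velocity of joint shift_across between -0.05 and 0.05 rad/s and distance of each of shaker, cutter_ring, pusher, measure, spray, scraper, bowl from where it was at the start of the episode below 0.025 m); the robot touches nothing.
It fails at once if the lever is taken between the fingers (the grasp point comes within 9 mm of the lever's axis, anywhere from the gate to just above the knob) (x of the grasp point in the frame of knob between -0.009 and 0.009 m and y of the grasp point in the frame of knob between -0.009 and 0.009 m and z of the grasp point in the frame of knob between -0.1 and 0.022 m).
It fails at once if a bystander is pushed, lifted or carried away (more than 25 mm) (not (distance of shaker from where it was at the start of the episode below 0.025 m) or not (distance of cutter_ring from where it was at the start of the episode below 0.025 m) or not (distance of pusher from where it was at the start of the episode below 0.025 m) or not (distance of measure from where it was at the start of the episode below 0.025 m) or not (distance of spray from where it was at the start of the episode below 0.025 m) or not (distance of scraper from where it was at the start of the episode below 0.025 m) or not (distance of bowl from where it was at the start of the episode below 0.025 m)).
It also fails if it takes over 51 s, if anything falls off the work surface, if the arm or the gripper's body presses on something with over 40 N, if the wrist force passes 120 N, or if a joint passes its speed limit or range.

ROBOT

A 6-joint arm with a two-finger parallel gripper is mounted at the origin on the work surface. World frame = base frame: x ahead of the robot, y to its left, z up, the work surface at z = 0. Lengths are in m, angles in rad, forces in N, time in s.
With the tool pointing down it reaches from about 0.35 to 0.775 m from the base axis. Payload 5.5 kg.
Tool frame: the origin (TCP) lies between the finger pads; the fingertips stand tip_reach ahead of it and the grasp point (between the pads) lies 8 mm behind it (tip_reach is the distance from the TCP to the fingertips, in m); z points along the fingers, y is the line along which they close (so a half turn about z gives the same grasp; the last joint's range is limited). The gripper opens to 85 mm and grips with 20 to 120 N. Pads are 22 mm wide; open, the fingers measure 114 mm over their backs; the gripper's body (76 mm by 85 mm) begins 54 mm behind the grasp point. The pads swing forward as they close: fully open they stand 13 mm farther back than shut.
Start: joints at [-1.324, 0.313, 0.046, 1.304, 0, 1.431], TCP at [0.217, -0.533, 0.242] pointing down, gripper open.
Joint ranges: [-2.76, 2.76], [-0.86, 1.69], [-1.03, 1.26], [-2.2, 2.34], [-1.47, 1.5], [-3.14, 3.14]. Speed limits (rad/s): [2.57, 2.57, 3.14, 3.14, 3.14, 3.14].

INTERFACE

Orientations are given as a unit quaternion [x, y, z, w].
In Python, from bench import * gives the robot as it stands.
- The arm moves only by the tool move_arm, never from a script. Its argument "moves" is text: rows parted by semicolons, each of 5 numbers parted by spaces: the shift along the tool's x, y, z in units of 0.4 m (1.0 is 0.4 m), then the turn about the tool's z in units of 180 degrees (1.0 is 180 degrees), then the opening, from 0 (shut) to 1 (fully open). In form: x y z roll gripper; .... A call has 1 to 20 rows; each row is the pose to reach, as a shift and turn from the pose commanded when the call began, along the tool's axes at that moment, turning the shorter way round; what a row does not reach only later rows make up. A row lasts 1/8 s, in which the tool goes at most 62.5 mm and 10.7 degrees, less where a joint would pass 70% of its speed; a pose out of reach is approached as far as the arm can. A call with a number of a shift or a turn outside -1 to 1 is refused whole. A call with a gripper value outside its range is refused whole. The fingers move at their own pace and stop on an object; "grip_force" is the grip in N (left out, the last holds). Time passes only in rows, so rows that repeat a pose let the fingers close. It gives the time, the measured TCP pose, the force, the opening and the grip force at its end, in the units of the state.
- observe(): the state, without advancing time (a new reading comes with each control period).
- get_image(name): name is "scene" or "top" or "wrist"; returns a dict with "image" (420x560x3 uint8, red, green, blue), "camera_matrix" (3x3 intrinsics, pixels), "k1" (the pictures are not rectified: a ray, as slopes to the right and down, at radius r is drawn at 1 + k1 r^2 times it, then the intrinsics apply), "rvec" (rotation vector, rad) and "tvec" (3), from world to camera coordinates, as OpenCV has them; the wrist camera has in their place "tool_from_camera" (4x4, takes a point from camera to tool coordinates, whose origin is the TCP and whose axes are the flange's). Camera axes: x right, y down, z forward; pixel columns grow to the right and rows downward; lengths in m; the calibration is good to about 2 mm. A picture is of the moment at which its call begins: read the wrist's pose just before it. There is no depth.
- hand_in(): hands the job in; it is judged then, once.
The state is a dict: "time": time; "joint_pos": joint angles; "qd": joint speeds; "joint_torque": joint torques, N m; "tcp_pos": TCP position; "orientation": TCP orientation; "contact_force": force on the tool from outside, world axes, zero at the start; "moment": the same for the moment, N m; "width": opening from 0.0 (shut) to 1.0 (fully open); "grip_force": force on a finger pad.
Only numpy, scipy, OpenCV 4.12 (cv2) and the standard library are available. Lean on these libraries where they do the work, as an engineer would, in place of code of your own. Each camera call takes 0.05 s, during which the arm holds its last target. There are 200 camera calls.

## Working session

There is one attempt and no reset: what is moved stays moved. The work goes in short steps, Python scripts to look and compute and a tool call to move; the robot and the scene stay as the last step left them, time stands still between calls to the robot, and variables do not carry over. Pictures are saved under pics/ and viewed, at most 10 in all, crops included, and the job is handed in when it is done.

Besides the shell and the picture viewer there is one more tool, called after "Request:" by a JSON object that holds its "method" and its "body". move_arm: Moves the arm, as the interface text tells. Shifts and turns lie within -1 to 1; 1 stands for 0.4 m of shift or 180 degrees of turn. Its arguments: {"type":"object","properties":{"moves":{"type":"string"},"grip_force":{"type":"number"}},"required":["moves"]}

```bash
mkdir -p pics; ls
cat > h.py <<'E'
from bench import *
import numpy as np, cv2
def save(n,f):
    d=get_image(n); cv2.imwrite('pics/'+f,cv2.cvtColor(d['image'],cv2.COLOR_RGB2BGR)); 
    np.save('pics/'+f+'.npy',{k:v for k,v in d.items()},allow_pickle=True); return d
def load(f): return np.load('pics/'+f+'.npy',allow_pickle=True).item()
def ray(d,uv):
    K=np.array(d['camera_matrix']);s=np.array([(uv[0]-K[0,2])/K[0,0],(uv[1]-K[1,2])/K[1,1]])
    x=s.copy()
    for _ in range(20): x=s/(1+d['k1']*(x@x))
    R=cv2.Rodrigues(np.array(d['rvec'],float))[0];t=np.array(d['tvec'],float).ravel()
    return -R.T@t, R.T@np.r_[x,1]
def at_z(d,uv,z):
    c,r=ray(d,uv); return c+r*(z-c[2])/r[2]
def proj(d,P):
    R=cv2.Rodrigues(np.array(d['rvec'],float))[0];p=R@np.array(P,float)+np.array(d['tvec'],float).ravel()
    x=p[:2]/p[2];x=x*(1+d['k1']*(x@x));K=np.array(d['camera_matrix']);return x*[K[0,0],K[1,1]]+[K[0,2],K[1,2]]
E
python3 - <<'E'
from h import *
for n in('top','scene'):
    d=save(n,n+'1.png'); print(n,ray(d,(280,210)),d['k1'])
s=observe();print(s)
E
```

```text
pics
top (array([0.41680347, 0.01630142, 1.72004881]), array([ 0.04405797, -0.01060843, -0.99900205])) -0.109327481445433
scene (array([1.18584163, 0.21492961, 0.94793453]), array([-0.65765621, -0.18107437, -0.73160704])) -0.09862143363437371
{'time': 0.1, 'joint_pos': array([-1.32364050e+00,  3.13949525e-01,  4.50425712e-02,  1.30356142e+00,
       -3.14298678e-05,  1.43119697e+00]), 'qd': array([ 0.00182633, -0.00106468,  0.00283372, -0.00078047,  0.00062967,
       -0.0007596 ]), 'joint_torque': array([ 2.03031828e-03, -4.81725562e+01,  2.99244225e+01,  1.26777560e-02,
       -1.66410614e-04, -1.91381289e-06]), 'tcp_pos': array([ 0.21675429, -0.53209961,  0.24146377]), 'orientation': array([ 9.81360401e-01,  1.92174569e-01, -6.06305289e-05, -8.33972345e-04]), 'contact_force': array([-0.62396269, -1.17299528, -0.52527184]), 'moment': array([-0.07572725, -0.02516626, -0.02594368]), 'grip_force': 0.0, 'width': 1.0016030660217952}
```

View pics/top1.png

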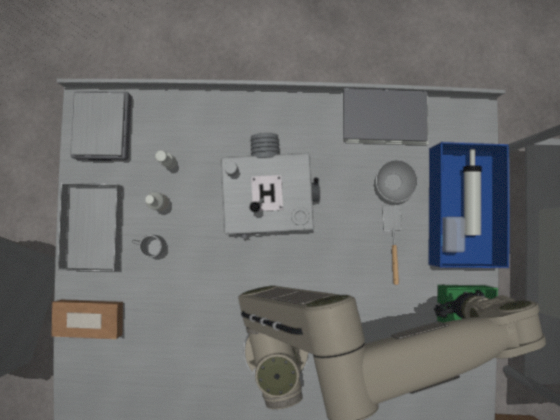

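View pics/scene1.png

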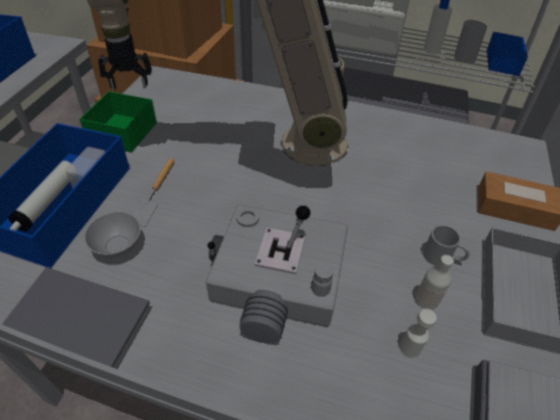

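The top view shows the unit (corners near (222,157), (309,153), (313,231), (226,236)), the H at (267,193) and the knob at (256,207), so the lever is back in the near left leg. In the scene view the knob is at (303,213). I'll enlarge both to read them more closely.

Run:
```python
import cv2,numpy as np
a=cv2.imread('pics/top1.png')[140:250,210:330];b=cv2.imread('pics/scene1.png')[190:300,230:350]
cv2.imwrite('pics/c1.png',np.vstack([cv2.resize(a,(600,550),interpolation=cv2.INTER_CUBIC)]))
cv2.imwrite('pics/c2.png',cv2.resize(b,(600,550),interpolation=cv2.INTER_CUBIC))
```

```text
(no output)
```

View pics/c1.png

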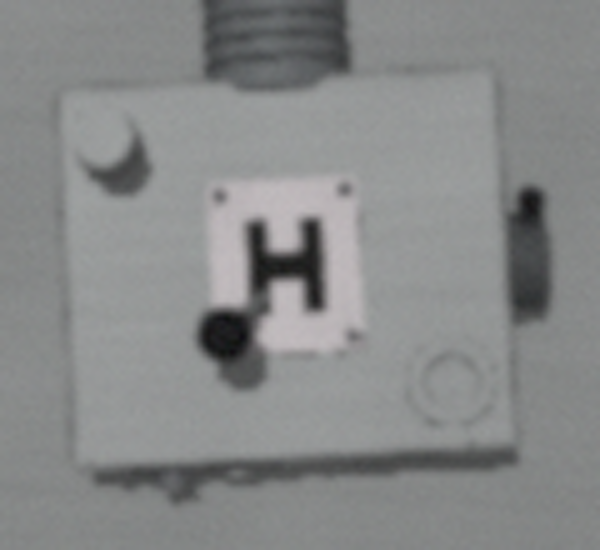

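View pics/c2.png

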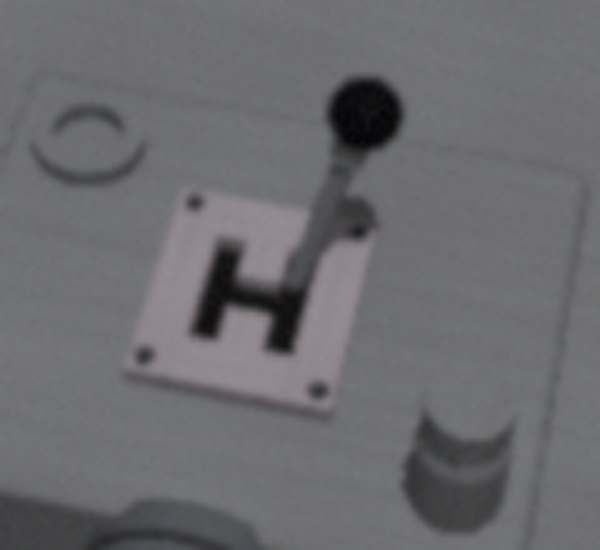

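The enlarged top crop shows the H centre at (286,265), the knob at (226,335) and deck corners at (60,93), (492,70), (517,447) and (78,467). In the scene crop the H centre is at (250,297) and the knob at (365,114).

```bash
cat > m.py <<'E'
from h import *
T=load('top1.png');S=load('scene1.png')
ct=lambda p:((p[0]+.5)/5-.5+210,(p[1]+.5)/5-.5+140)
cs=lambda p:((p[0]+.5)/5-.5+230,(p[1]+.5)/5-.5+190)
C=[at_z(T,ct(p),.09) for p in[(60,93),(492,70),(517,447),(78,467)]]
print(np.round(C,4), 'mean',np.mean(C,0))
for a,b in((0,1),(3,2)): v=C[a]-C[b];print('len',np.linalg.norm(v),'yaw',np.arctan2(-v[0],v[1]))
for a,b in((3,0),(2,1)): v=C[b]-C[a];print('len',np.linalg.norm(v),'yaw',np.arctan2(v[1],v[0]))
print('gate',at_z(T,ct((286,265)),.1),at_z(S,cs((250,297)),.1))
sc=[at_z(S,cs(p),.1) for p in[(195,203),(357,232),(318,390),(145,355)]];print('screws',np.round(sc,4),np.mean(sc,0))
c1,r1=ray(T,ct((226,335)));c2,r2=ray(S,cs((365,114)))
A=np.c_[r1,-r2];k=np.linalg.lstsq(A,c2-c1,rcond=None)[0];print('knob',c1+r1*k[0],c2+r2*k[1])
E
python3 m.py
```

```text
[[ 0.6591  0.1993  0.09  ]
 [ 0.6812 -0.0915  0.09  ]
 [ 0.4274 -0.1127  0.09  ]
 [ 0.4079  0.1804  0.09  ]] mean [0.54389745 0.04384736 0.09      ]
len 0.29165809663950537 yaw 0.07580070332015625
len 0.29373322837683014 yaw 0.06632018843576024
len 0.251854114740087 yaw 0.0752000506955555
len 0.25464593793080165 yaw 0.08330395492776979
gate [0.5453282  0.04427109 0.1       ] [0.54738791 0.0418349  0.1       ]
screws [[ 0.4989 -0.0019  0.1   ]
 [ 0.4917  0.0804  0.1   ]
 [ 0.5901  0.0882  0.1   ]
 [ 0.5962  0.0048  0.1   ]] [0.54423672 0.04288233 0.1       ]
knob [0.49338687 0.07950369 0.18802224] [0.49344147 0.07926491 0.18801512]
```

Gate at about (0.545, 0.0435) with yaw about 0.075 rad. The knob is at fore ≈ -0.275 in the left leg, and its z of 0.188 matches the lever model. I'll set out with the fingers shut.

```bash
cat > w.py <<'E'
from h import *
import sys
from scipy.spatial.transform import Rotation as Ro
G=np.array([.5455,.0433]);YAW=.075
def unit(p): c,s=np.cos(YAW),np.sin(YAW);d=np.array(p[:2])-G;return np.array([c*d[0]+s*d[1],-s*d[0]+c*d[1]])
def world(u,z): c,s=np.cos(YAW),np.sin(YAW);return np.r_[G+[c*u[0]-s*u[1],s*u[0]+c*u[1]],z]
def to(u,z):  # shift in tool units
    s=observe();R=Ro.from_quat(s['orientation']);d=R.inv().apply(world(u,z)-s['tcp_pos'])/.4
    x=R.apply([1,0,0]);roll=(np.arctan2(x[1],x[0])-YAW)/np.pi
    print('shift',d.round(3),'roll',round(roll,4))
def st():
    s=observe();print('t',round(s['time'],2),'unit',unit(s['tcp_pos']).round(4),'z',s['tcp_pos'][2].round(4),'F',s['contact_force'].round(1),'w',round(s['width'],3))
E
python3 -c "
import bench;print([n for n in dir(bench) if n[0]!='_'], getattr(bench,'tip_reach',None))
from w import *
st();to((-.105,.041),.24)"
```

```text
['Unreachable', 'get_image', 'hand_in', 'observe', 'tip_reach'] 0.011
t 0.1 unit [-0.3709 -0.5491] z 0.2415 F [-0.6 -1.2 -0.5] w 1.002
shift [ 1.085 -1.2    0.006] roll 0.0992
```

Request:
{"method": "move_arm", "body": {"moves": "0.1 -0.12 0 0.05 0; 0.2 -0.24 0 0.0994 0; 0.3 -0.36 0 0.0994 0; 0.4 -0.48 0 0.0994 0; 0.5 -0.6 0 0.0994 0; 0.54 -0.6 0 0.0994 0; 0.54 -0.6 0 0.0994 0"}}

```text
time: 0.98
tcp_pos: [0.3269, -0.2279, 0.2423]
orientation: [0.999, 0.039, 0.0, 0.0]
contact_force: [0.0, -0.8, 0.3]
width: 0.002
grip_force: 0.0
```

```bash
python3 -c "
from w import *
st();to((-.105,.041),.24)"
```

```text
t 0.97 unit [-0.2383 -0.2541] z 0.2423 F [ 0.  -0.8  0.3] w 0.002
shift [ 0.335 -0.737  0.005] roll 0.0008
```

Request:
{"method": "move_arm", "body": {"moves": "0.06 -0.14 0 0 0; 0.12 -0.28 0 0 0; 0.18 -0.42 0 0 0; 0.24 -0.56 0 0 0; 0.3 -0.68 0 0 0; 0.335 -0.737 0 0 0; 0.335 -0.737 0.08 0 0; 0.335 -0.737 0.155 0 0; 0.335 -0.737 0.155 0 0; 0.335 -0.737 0.155 0 0"}}

```text
time: 2.22
tcp_pos: [0.4386, 0.0744, 0.181]
orientation: [0.999, 0.037, 0.0, 0.0]
contact_force: [0.3, 0.1, -0.0]
width: 0.002
grip_force: 0.0
```

```bash
python3 -c "
from w import *
st();to((-.031,.041),.18)
for n in('top','scene'): save(n,n+'2.png')
a=cv2.imread('pics/top2.png')[140:250,210:330];b=cv2.imread('pics/scene2.png')[190:300,230:350]
f=lambda i:cv2.resize(i,(400,367),interpolation=cv2.INTER_CUBIC)
cv2.imwrite('pics/c3.png',np.hstack([f(a),f(b)]))"
```

```text
t 2.23 unit [-0.1043  0.0391] z 0.181 F [ 0.3  0.1 -0. ] w 0.002
shift [ 0.183 -0.005  0.003] roll -0.0005
```

View pics/c3.png

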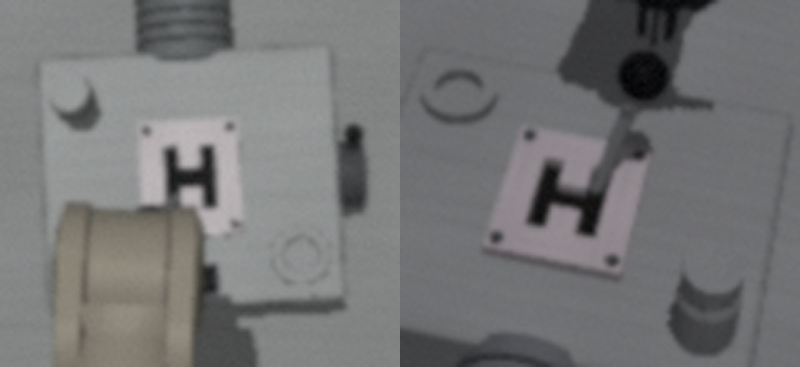

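The fingers stand behind the knob, with the lever in the near left leg. I'll push it forward slowly.

Request:
{"method": "move_arm", "body": {"moves": "0.03 -0.004 0 0 0; 0.05 -0.004 0 0 0; 0.06 -0.004 0 0 0; 0.07 -0.004 0 0 0; 0.08 -0.004 0 0 0; 0.09 -0.004 0 0 0; 0.1 -0.004 0 0 0; 0.11 -0.004 0 0 0; 0.12 -0.004 0 0 0; 0.13 -0.004 0 0 0; 0.14 -0.004 0 0 0; 0.15 -0.004 0 0 0; 0.16 -0.004 0 0 0; 0.165 -0.004 0 0 0"}}

```text
time: 4.08
tcp_pos: [0.5042, 0.0816, 0.1803]
orientation: [0.999, 0.037, 0.0, 0.0]
contact_force: [-3.1, -0.1, 2.5]
width: 0.004
grip_force: 1.6
```

```bash
cat > k.py <<'E'
from w import *
from scipy.optimize import least_squares
def knob(n='scene'):
    """fit dark ball blob nearest the lever surface in the scene picture -> pixel"""
    d=save(n,'k_%s_%d.png'%(n,int(observe()['time']*100)))
    return d
def crop(d,uv,f,r=50):
    u,v=map(int,uv);i=d['image'][v-r:v+r,u-r:u+r];cv2.imwrite('pics/'+f,cv2.cvtColor(cv2.resize(i,(600,600),interpolation=cv2.INTER_CUBIC),cv2.COLOR_RGB2BGR));print('crop origin',u-r,v-r,'scale',600/(2*r))
def lever(a,f): return world((.18*np.sin(f),-.18*np.sin(a)*np.cos(f)),.02+.18*np.cos(a)*np.cos(f))
E
python3 -c "
from k import *
st();d=knob();crop(d,(305,225),'c4.png',40)
for f in(-.27,-.2,-.1,-.05,0,.05,.1):print(f,proj(d,lever(-.24,f)).round(1))"
```

```text
t 4.08 unit [-0.0383  0.0413] z 0.1803 F [-3.1 -0.1  2.5] w 0.004
crop origin 265 185 scale 7.5
-0.27 [303.1 212.7]
-0.2 [302.5 215.7]
-0.1 [301.4 220.6]
-0.05 [300.8 223.3]
0 [300.1 226.2]
0.05 [299.3 229.2]
0.1 [298.4 232.3]
```

View pics/c4.png

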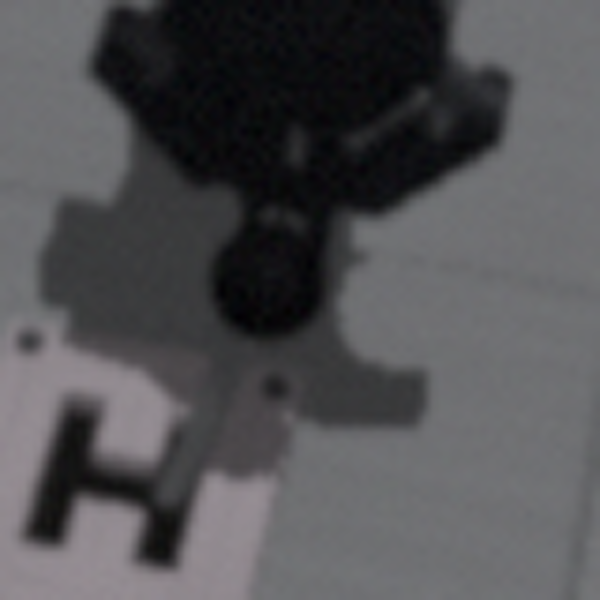

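The knob is at about px (300.6, 222.2), so fore ≈ -0.07. It needs about 12 mm more.

Request:
{"method": "move_arm", "body": {"moves": "0.01 0 0 0 0; 0.02 0 0 0 0; 0.03 0 0 0 0; 0.03 0 0 0 0"}}

```text
time: 4.62
tcp_pos: [0.5162, 0.0825, 0.1802]
orientation: [0.999, 0.037, 0.0, 0.0]
contact_force: [-2.7, -0.6, 1.3]
width: -0.001
grip_force: 1.1
```

```bash
python3 -c "
from k import *
st();d=knob();crop(d,(305,225),'c5.png',40)"
```

```text
t 4.62 unit [-0.0262  0.0413] z 0.1802 F [-2.7 -0.6  1.3] w -0.001
crop origin 265 185 scale 7.5
```

View pics/c5.png

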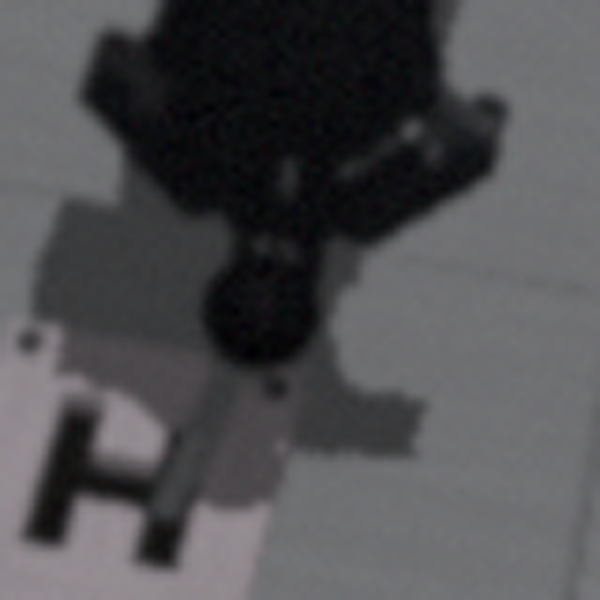

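Knob at (299.7, 226.1), so fore ≈ 0 and it lines up with the cross slot. Next I'll back off and come round to its left side, with the fingers slightly higher.

Request:
{"method": "move_arm", "body": {"moves": "-0.03 0 0 0 0; -0.1 0 0 0 0; -0.1 -0.08 -0.037 0 0; -0.1 -0.16 -0.037 0 0; 0 -0.16 -0.037 0 0; 0.066 -0.16 -0.037 0 0; 0.066 -0.16 -0.037 0 0; 0.066 -0.16 -0.037 0 0"}}

```text
time: 5.68
tcp_pos: [0.5377, 0.1345, 0.1944]
orientation: [0.999, 0.048, -0.001, -0.005]
contact_force: [0.4, -0.4, -0.0]
width: -0.0
grip_force: 0.0
```

```bash
python3 -c "
from k import *
st();to((0,.0),.195)"
```

```text
t 5.67 unit [-0.001   0.0916] z 0.1944 F [ 0.4 -0.4 -0. ] w -0.0
shift [-0.002  0.229 -0.004] roll 0.0067
```

Request:
{"method": "move_arm", "body": {"moves": "0 0 0 0 0; 0 0 0 0 0"}}

```text
time: 5.92
tcp_pos: [0.538, 0.1346, 0.1953]
orientation: [0.999, 0.048, -0.0, -0.005]
contact_force: [-0.3, 0.4, 0.0]
width: -0.002
grip_force: 0.0
```

```bash
python3 -c "
from k import *
st();to((0,.0),.195);s=observe();print(s['joint_pos'].round(3),s['qd'].round(3));d=knob();crop(d,(305,225),'c6.png',40)"
```

```text
t 5.92 unit [-0.0006  0.0916] z 0.1953 F [-0.3  0.4  0. ] w -0.002
shift [-0.003  0.229 -0.002] roll 0.0066
[ 0.095  0.291 -0.101  1.179  0.011  3.14 ] [ 0.     0.004  0.005 -0.001  0.002  0.002]
crop origin 265 185 scale 7.5
```

View pics/c6.png

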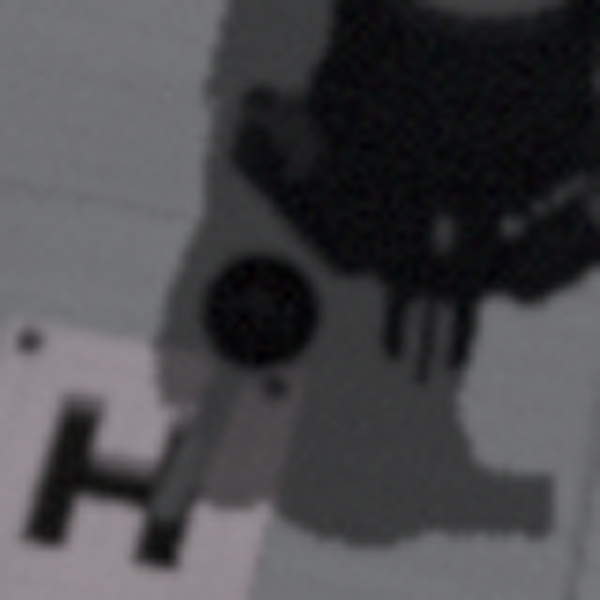

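Joint 6 is at its limit and the knob hasn't moved. I'll lift, turn -90° so the flat side pushes, and lower again.

Request:
{"method": "move_arm", "body": {"moves": "0 -0.02 -0.12 0 0; 0 -0.02 -0.12 -0.06 0; 0 -0.02 -0.12 -0.12 0; 0 -0.02 -0.12 -0.18 0; 0 -0.02 -0.12 -0.24 0; 0 -0.02 -0.12 -0.3 0; 0 -0.02 -0.12 -0.36 0; 0 -0.02 -0.12 -0.42 0; 0 -0.02 -0.12 -0.48 0; 0 -0.02 -0.12 -0.493 0; 0 -0.02 -0.12 -0.493 0; 0 -0.02 -0.12 -0.493 0"}}

```text
time: 7.48
tcp_pos: [0.5378, 0.1421, 0.2433]
orientation: [0.681, 0.732, 0.004, -0.004]
contact_force: [-0.2, 0.7, 0.6]
width: -0.003
grip_force: 0.0
```

```bash
python3 -c "
from k import *
st();to((0,.093),.193);s=observe();print(s['joint_pos'].round(3))"
```

```text
t 7.47 unit [-0.0003  0.0991] z 0.2433 F [-0.2  0.7  0.6] w -0.003
shift [-0.017  0.001  0.125] roll 0.4993
[ 0.108  0.275 -0.004  1.292  0.011  1.606]
```

Request:
{"method": "move_arm", "body": {"moves": "0 0.001 0.06 0 0; 0 0.001 0.125 0 0; 0 0.001 0.125 0 0; -0.03 0.001 0.125 0 0; -0.05 0.001 0.125 0 0; -0.065 0.001 0.125 0 0; -0.075 0.001 0.125 0 0; -0.085 0.001 0.125 0 0; -0.095 0.001 0.125 0 0; -0.105 0.001 0.125 0 0; -0.115 0.001 0.125 0 0; -0.125 0.001 0.125 0 0; -0.135 0.001 0.125 0 0; -0.14 0.001 0.125 0 0"}}

```text
time: 9.22
tcp_pos: [0.5424, 0.0864, 0.1925]
orientation: [0.681, 0.733, 0.003, -0.004]
contact_force: [0.2, 3.5, 3.4]
width: -0.005
grip_force: 1.7
```

```bash
python3 -c "
from k import *
st();to((0,-.016),.193);d=knob();crop(d,(300,225),'c7.png',40)
for a in(-.24,-.15,-.1,-.05,0,.24):print(a,proj(d,lever(a,0)).round(1),proj(d,lever(a,.32)).round(1))"
```

```text
t 9.22 unit [0.0001 0.0432] z 0.1925 F [0.2 3.5 3.4] w -0.005
shift [-0.148  0.    -0.003] roll 0.4995
crop origin 260 185 scale 7.5
-0.24 [300.1 226.2] [293.9 247.7]
-0.15 [293.2 224. ] [287.2 245.6]
-0.1 [289.4 222.9] [283.4 244.5]
-0.05 [285.5 222. ] [279.6 243.6]
0 [281.6 221.2] [275.8 242.8]
0.24 [263.2 219.3] [257.9 240.7]
```

View pics/c7.png

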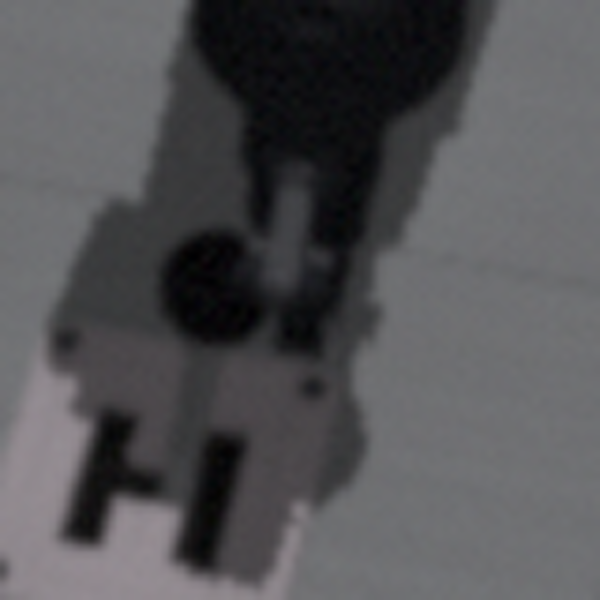

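The knob is now at (288.6, 223.1), so across ≈ -0.09 and it is moving through the cross slot. I'll carry on to the right leg.

Request:
{"method": "move_arm", "body": {"moves": "-0.01 0 0 0 0; -0.02 0 0 0 0; -0.03 0 0 0 0; -0.04 0 0 0 0; -0.05 0 0 0 0; -0.06 0 0 0 0; -0.07 0 0 0 0; -0.08 0 0 0 0; -0.09 0 0 0 0; -0.1 0 0 0 0; -0.11 0 0 0 0; -0.12 0 0 0 0; -0.13 0 0 0 0; -0.14 0 0 0 0; -0.148 0 0 0 0; -0.152 0 0 0 0; -0.152 0 0 0 0"}}

```text
time: 11.4
tcp_pos: [0.5465, 0.0264, 0.1916]
orientation: [0.681, 0.733, 0.003, -0.005]
contact_force: [-0.0, 4.1, -2.8]
width: -0.003
grip_force: 2.2
```

```bash
python3 -c "
from k import *
st();d=knob();crop(d,(275,225),'c8.png',40)"
```

```text
t 11.4 unit [-0.0003 -0.0169] z 0.1916 F [-0.   4.1 -2.8] w -0.003
crop origin 235 185 scale 7.5
```

View pics/c8.png

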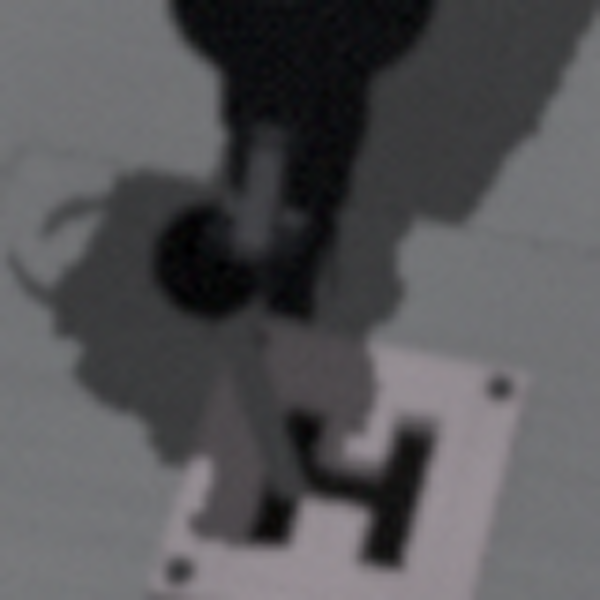

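The knob is at (262.6, 219.9), so across ≈ 0.245 and fore ≈ 0: the lever is in the right leg. Next I'll back off to the left, lift, turn, and come behind the knob.

Request:
{"method": "move_arm", "body": {"moves": "0.04 0 0 0 0; 0.1 0 0 0 0; 0.1 0 -0.12 0 0; 0.1 -0.05 -0.12 -0.05 0; 0.1 -0.12 -0.12 -0.1 0; 0.1 -0.2 -0.12 -0.15 0; 0 -0.2 -0.12 -0.2 0; -0.065 -0.2 -0.12 -0.25 0; -0.065 -0.2 -0.12 -0.3 0; -0.065 -0.2 -0.12 -0.35 0; -0.065 -0.2 -0.12 -0.4 0; -0.065 -0.2 -0.12 -0.45 0; -0.065 -0.2 -0.12 -0.5 0; -0.065 -0.2 -0.12 -0.5 0; -0.065 -0.2 -0.12 -0.5 0"}}

```text
time: 13.32
tcp_pos: [0.4693, -0.0061, 0.24]
orientation: [-0.036, 0.999, 0.005, 0.0]
contact_force: [-0.4, 0.8, -0.0]
width: 0.002
grip_force: 0.0
```

```bash
python3 -c "
from k import *
st();to((-.08,-.043),.178);print(observe()['joint_pos'].round(2));d=knob()
i=d['image'].sum(2);v,u=np.where(i[205:235,245:280]<60);print('dark',u.mean()+245,v.mean()+205,len(u))"
```

```text
t 13.32 unit [-0.0797 -0.0435] z 0.24 F [-0.4  0.8 -0. ] w 0.002
shift [ 0.001 -0.     0.155] roll -1.0012
[-0.19  0.11 -0.22  1.25  0.01 -0.26]
dark 262.77443609022555 219.46616541353384 133
```

Request:
{"method": "move_arm", "body": {"moves": "0 0 0.07 0 0; 0 0 0.155 0 0; 0 0 0.155 0 0; -0.05 0 0.155 0 0; -0.09 0 0.155 0 0; -0.11 0 0.155 0 0; -0.12 0 0.155 0 0; -0.13 0 0.155 0 0; -0.14 0 0.155 0 0; -0.15 0 0.155 0 0; -0.16 0 0.155 0 0; -0.17 0 0.155 0 0; -0.18 0 0.155 0 0; -0.19 0 0.155 0 0; -0.2 0 0.155 0 0; -0.21 0 0.155 0 0; -0.22 0 0.155 0 0; -0.23 0 0.155 0 0; -0.24 0 0.155 0 0; -0.25 0 0.155 0 0"}}

```text
time: 15.88
tcp_pos: [0.5688, 0.0019, 0.1775]
orientation: [-0.037, 0.999, 0.005, -0.001]
contact_force: [-3.5, -0.6, -1.0]
width: 0.0
grip_force: 1.4
```

Request:
{"method": "move_arm", "body": {"moves": "-0.008 0 0 0 0; -0.016 0 0 0 0; -0.016 0 0 0 0"}}

```text
time: 16.25
tcp_pos: [0.5753, 0.0023, 0.1776]
orientation: [-0.037, 0.999, 0.005, -0.0]
contact_force: [-3.4, -0.1, -1.9]
width: -0.0
grip_force: 1.3
```

```bash
cat > q.py <<'E'
from k import *
st();d=knob()
for a,f in((.24,.2),(.24,.27),(.24,.32)):print(f,proj(d,lever(a,f)).round(1))
i=d['image'].sum(2);m=(i<70).astype(np.uint8)[222:260,240:285]
for r in m:print(''.join('.#'[x] for x in r))
E
python3 q.py
```

```text
t 16.25 unit [ 0.0266 -0.0431] z 0.1776 F [-3.4 -0.1 -1.9] w -0.0
0.2 [259.7 232. ]
0.27 [258.6 237. ]
0.32 [257.9 240.7]
......##################################.....
.......################################......
............#########################........
.............#######################.........
..............####################...........
...............##..########..####............
......................#####...#..............
...............#.......####..................
...............#........###..................
...............#...#...####..................
...............#####...###...................
..............############...................
.............############....................
............#############....................
...........##############....................
...........##############....................
...........##############....................
...........##############....................
...........##############....................
...........##############....................
...........#############..........##.........
............############...........#.........
............############.........###.........
.............##########..........###.........
................#####............###.........
................................#####........
................................######.......
...............................############..
...............................#####.########
...............................###..........#
................................##...........
.............................................
.............................................
.............................................
.............................................
.............................................
.............................................
.............................................
```

Fore ≈ 0.30. I'll push a little more until it meets the stop.

Request:
{"method": "move_arm", "body": {"moves": "-0.005 0 0 0 0; -0.01 0 0 0 0; -0.01 0 0 0 0"}}

```text
time: 16.68
tcp_pos: [0.5771, 0.0025, 0.1773]
orientation: [-0.037, 0.999, 0.005, -0.002]
contact_force: [-8.2, -1.6, -0.2]
width: -0.003
grip_force: 4.2
```

```bash
python3 -c "
from w import *
st()"
```

```text
t 16.68 unit [ 0.0285 -0.0431] z 0.1773 F [-8.2 -1.6 -0.2] w -0.003
```

The force rose to 8 N and the tool stopped short of its target, so the lever is at the end stop. I'll back off straight and lift.

Request:
{"method": "move_arm", "body": {"moves": "0.02 0 0 0 0; 0.06 0 0 0 0; 0.15 0 0 0 0; 0.15 0 -0.12 0 0; 0.15 0 -0.2 0 0; 0.15 0 -0.2 0 0; 0.15 0 -0.2 0 0; 0.15 0 -0.2 0 0"}}

```text
time: 17.68
tcp_pos: [0.5191, -0.0026, 0.2567]
orientation: [-0.037, 0.999, 0.005, -0.001]
contact_force: [0.2, 0.0, 0.8]
width: -0.002
grip_force: 0.0
```

```bash
python3 q.py
```

```text
t 17.68 unit [-0.0298 -0.0438] z 0.2567 F [0.2 0.  0.8] w -0.002
0.2 [259.7 232. ]
0.27 [258.6 237. ]
0.32 [257.9 240.7]
.............................................
.............................................
.............................................
.............................................
.............................................
.............................................
.............................................
.............................................
.............................................
.............................................
.............................................
................#####........................
...............#######.......................
..............#########......................
.............##########......................
............############.....................
............############.....................
............#############....................
............#############....................
...........##############..........#.........
............############..........##.........
............############..........##.........
.............###########.........###.........
..............#########...........#..........
...............#######...........###.........
.................................###.........
................................#####........
................................#####.#.#....
...............................###.......####
................................##...........
................................#............
.............................................
.............................................
.............................................
.............................................
.............................................
.............................................
.............................................
```

```bash
python3 -c "
from bench import *
print(hand_in())"
```

```text
the job is handed in; nothing more can be done
None
```

I pushed the lever through the cross slot and fully home in the far right (third) slot, measured at fore ≈ 0.31 rad with the arm clear of it, and handed the job in at about 17.7 s; the hand-in gave no verdict, and I did not re-measure the bystanders.

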